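# Fit a power module under the rail of an instrument chassis and latch it

## Robot

A 6-joint arm with a two-finger parallel gripper is mounted at the origin on the work surface. World frame = base frame: x ahead of the robot, y to its left, z up, the work surface at z = 0. Lengths are in m, angles in rad, forces in N, time in s.
With the tool pointing down it reaches from about 0.3 to 0.875 m from the base axis. Payload 6.4 kg.
Tool frame: the origin (TCP) lies midway between the tips of the shut fingers; the grasp point (between the pads) lies 19 mm behind it (ctrl.pinch_z is the distance from the TCP to the grasp point, in m); z points along the fingers, y is the line along which they close (so a half turn about z gives the same grasp; the last joint's range is limited). The gripper opens to 85 mm and grips with 20 to 120 N. Pads are 22 mm wide; open, the fingers measure 114 mm over their backs; the gripper's body (76 mm by 85 mm) begins 54 mm behind the grasp point. The pads swing forward as they close: fully open they stand 13 mm farther back than shut.
Start: joints at [0.961, 0.181, 1.607, -0, 1.354, -0.206], TCP at [0.226, 0.529, 0.231] pointing down, gripper open.
Joint ranges: [-2.99, 2.99], [-0.89, 2.07], [0.3, 2.58], [-1.14, 4.28], [0, 2.63], [-3.12, 3.12]. Speed limits (rad/s): [2.57, 2.57, 3.01, 3.14, 3.14, 3.14].

## Interface

Orientations are given as a unit quaternion [w, x, y, z].
In Python, from bench import ctrl gives the robot as it stands.
- The arm moves only by the tool apply_moves, never from a script. Its argument "moves" is a list of rows, each an object with "jaw": the opening, from 0 (shut) to 1 (fully open); "offset": the shift along the tool's x, y, z in mm, a list of three; "rot": the turn, a rotation vector about the tool's x, y, z in degrees, a list of three. In form: [{"jaw": jaw, "offset": [dx, dy, dz], "rot": [ax, ay, az]}, ...]. A call has exactly 5 rows; each row shifts and turns the commanded pose from where the row before left it, along the tool's axes as they then stand; what a row does not reach is not made up. A row lasts 1/8 s, in which the tool goes at most 62.5 mm and 10.7 degrees, less where a joint would pass 70% of its speed; a pose out of reach is approached as far as the arm can. A call is refused whole if a number of a shift passes 62.5 or a number of a turn 10.7, either way. A call with a gripper value outside its range is refused whole. The fingers move at their own pace and stop on an object; the grip force is fixed at half the most. Time passes only in rows, so rows that do not move let the fingers close, or fill a call up. It gives the time, the measured TCP pose, the force, the opening and the grip force at its end, in the units of the state.
- ctrl.get_obs(): the state, without advancing time (a new reading comes with each control period).
- ctrl.camera(name): name is "side" or "top" or "wrist"; returns (picture, depth): 420x560x3 uint8, red, green, blue; 420x560 float32, m along the optical axis (not along the pixel's ray), 0 where there is no reading.
- ctrl.camera_params(name): a dict with "K" (3x3 intrinsics, pixels), "cam_to_world" (4x4, takes a point from camera to world coordinates); the wrist camera has in their place "mount" (4x4, takes a point from camera to tool coordinates, whose origin is the TCP and whose axes are the flange's). Camera axes: x right, y down, z forward; pixel columns grow to the right and rows downward; lengths in m; the calibration is good to about 2 mm. A picture is of the moment at which its call begins: read the wrist's pose just before it. camera_params takes no time and is no camera call.
- ctrl.hand_in(): hands the job in; it is judged then, once.
Trained networks look in the newest picture that a camera, given by its name, has taken for a name from the list of things; names that differ only in an ending like _2 or _b are one class to them, and where a whole thing is asked for, a point or a joint stands for the part that bears it (a point fixed in the world has none). Each returns a list of dicts, best first, with "score" (0 to 1); they miss things now and then, are a little off and sometimes report something else, mostly with a low value. They report only what shows in the picture. A call takes as long as a camera call. They do not tell look-alikes from the thing itself.
- ctrl.outline_of(camera, target): "region" (420x560 bool, what is visible of it) and "position" ([column, row] in pixels, amid what is visible of it).
The state is a dict: "time_s": time; "q": joint angles; "dq": joint speeds; "joint_efforts": joint torques, N m; "eef_pos": TCP position; "eef_rot": TCP orientation; "wrist_force": force on the tool from outside, world axes, zero at the start; "torque": the same for the moment, N m; "opening": opening from 0.0 (shut) to 1.0 (fully open); "grasp_force": force on a finger pad.
Only numpy, scipy, OpenCV 4.12 (cv2) and the standard library are available. Lean on these libraries where they do the work, as an engineer would, in place of code of your own. Each camera call takes 0.05 s, during which the arm holds its last target. There are 200 camera calls.

## Task

Fit the red module with the black heat sink into the open chassis: tilt it so that one end goes in under the yellow rail, lay it flat on the bay floor, and slide it fully home so that its other end is in the slot at the foot of the blue housing. Then swing the latch arm fully closed in front of the heat sink. Let go of everything, and leave the other things on the bench where they are.

Things in the scene. Friction and masses are not known exactly. Their poses are not given: they have to be found in the camera images.
- module: Module to fit: flat red board 130 (its x) x 80 (y) x 6 mm with a black finned heat sink on its middle, 40 (x) x 36 (y) mm, rising from 6 to 76 mm above the board's underside; other components under 20 mm tall. About 0.32 kg (0.8 to 1.25 times). Origin: centre of the underside, z up. Starts flat on the bench; its ends are alike, either may go in first. Grip the heat sink by its sides.
- chassis: Open instrument chassis fixed to the bench, 194 (x) x 141 (y) mm; x runs from yellow rail to blue housing, z up, origin at bench level. In its frame, mm: bay floor at z 8; near wall's inner face at x -92; bay 90 wide (y -45 to 45), side walls up to z 28 only. At +y of the bay a low red deck (y 51 to 88, z 24) with a steel latch post and three black capacitors (z 44, x 14 to 82).
- rail_edge (a point): Middle of the lower free edge of the yellow rail, chassis x -52, y 0, z 48 mm, axes as the chassis. The rail is a plate 5 mm thick (top z 53), 90 wide between side cheeks, covering the bay from the near wall (x -92) to this edge; below it is an empty pocket 40 mm deep and 40 high. The open gap from here to the blue housing is 104 mm: shorter than the board, which must enter tilted.
- slot_mouth (a point): Middle of the slot's mouth at the foot of the blue housing, on the bay floor: chassis x 52, y 0, z 8 mm, axes as the chassis. The slot is 13 mm high, 90 wide, 12 deep towards +x. The housing is 102 mm wide, stands from x 52 to 96, top at z 82. The board is laid flat with its near end 0 to 14 mm from the near wall, then slid to +x into the slot.
- bay_home (a point): Point on the bay floor where the centre of the module's underside lies when the module is fully home (its end touching the end of the slot, its near end still 14 mm under the rail): chassis x -1, y 0, z 8 mm. Axes as the chassis.
- latch (a joint): Steel latch arm, 12 mm wide, 76 long, level at chassis z 55 to 63 mm, turning about an upright pivot at chassis x -30, y 68. 0 rad: open, pointing to chassis -x. 1.57 (stop): closed, pointing to chassis -y, 3 mm in front of the heat sink of a module that is home. Grows counter-clockwise seen from above. Stays where left; about 1 N at the knob moves it; a module not home blocks it.
- latch_knob (a point): Top centre of the orange upright round knob on the latch arm, 14 mm across, from chassis z 63 to 90 mm (this point: z 90). It stands 48 mm out along the arm and 10 mm to its trailing side: in the chassis frame at pivot + (-48, +10) mm when open (0 rad), at pivot + (-10, -48) mm when closed.
- meter: Bystander: yellow multimeter lying on its back, 90 x 170 x 43 mm. Leave alone.
- screwdriver: Bystander: screwdriver lying on the bench. Leave alone.
- flux_bottle: Bystander: small closed bottle, 38 mm across, 85 mm tall, near the robot. Leave alone.
- spool: Bystander: steel-coloured wire spool standing on its flange, 60 mm across, 46 mm tall. Leave alone.
- mug: Bystander: blue mug, 80 mm across, 95 mm tall. Leave alone.
- parts_tray: Bystander: black divided parts tray, 90 x 120 x 40 mm. Leave alone.
- spare_board: Bystander: larger red circuit board without heat sink, lying flat, 150 x 100 mm: not the one to fit. Leave alone.
There are look-alikes about, which are no part of the job. Leave any pink look-alike of the chassis alone.

How it is judged:
By the outcome, as a careful person would: the job done as asked, in the order asked, and still so for the second after the job is handed in, with the robot touching nothing.
It also fails if it takes over 61 s, if anything falls off the work surface, if the arm or the gripper's body presses on something with over 40 N, if the wrist force passes 120 N, or if a joint passes its speed limit or range.

## Working session

There is one attempt and no reset: what is moved stays moved. The work goes in short steps, Python scripts to look and compute and a tool call to move; the robot and the scene stay as the last step left them, time stands still between calls to the robot, and variables do not carry over. Pictures are saved under pics/ and viewed, at most 10 in all, crops included, and the job is handed in when it is done.

Besides the shell and the picture viewer there is one more tool, called after "Request:" as a command line: name --argument value ..., lists and objects as JSON in quotes. apply_moves: Moves the arm, as the interface text tells. Its arguments: {"type":"object","properties":{"moves":{"type":"array"}},"required":["moves"]}

```bash
ls; mkdir -p pics
cat > h.py <<'E'
import numpy as np, cv2
from bench import ctrl
from scipy.spatial.transform import Rotation as R
def obs():
    o=ctrl.get_obs(); q=o["eef_rot"]; T=np.eye(4); T[:3,:3]=R.from_quat([q[1],q[2],q[3],q[0]]).as_matrix(); T[:3,3]=o["eef_pos"]; return o,T
def cloud(name):
    o,T=obs(); p,d=ctrl.camera(name); c=ctrl.camera_params(name)
    M=T@np.array(c["mount"]) if "mount" in c else np.array(c["cam_to_world"])
    K=np.array(c["K"]); v,u=np.mgrid[:420,:560]
    P=np.stack([(u-K[0,2])/K[0,0]*d,(v-K[1,2])/K[1,1]*d,d],-1)@M[:3,:3].T+M[:3,3]
    P[d==0]=np.nan
    return p,d,P,M,K
def save(n,p): cv2.imwrite("pics/"+n,cv2.cvtColor(p,cv2.COLOR_RGB2BGR))
E
python3 - <<'E'
from h import *
o,T=obs(); print(o,T)
for n in("top","side"):
    p,d,P,M,K=cloud(n); save(n+".png",p); np.save(n+".npy",P); np.save(n+"_rgb.npy",p); print(n,M,K)
    for t in("module","chassis","latch","latch_knob","spare_board","rail_edge"):
        for r in ctrl.outline_of(n,t):
            m=r["region"]; print(t,round(r["score"],2),r["position"],np.nanmedian(P[m],0).round(3),m.sum())
print(ctrl.camera_params("wrist")["mount"])
E
```

```text
pics
{'time_s': 0.0, 'q': array([ 9.60684862e-01,  1.81531241e-01,  1.60799428e+00, -1.98096682e-05,
        1.35377018e+00, -2.06281439e-01]), 'dq': array([-6.96043859e-05,  4.43828449e-04,  9.25316757e-04,  1.87852999e-04,
       -2.59234769e-03,  2.89855599e-04]), 'joint_efforts': array([-3.87930386e-04, -4.44861245e+01, -3.51343310e+01, -4.33635496e-04,
        9.12412594e-03,  6.63932482e-06]), 'eef_pos': array([0.22560795, 0.52830766, 0.23039628]), 'eef_rot': array([-3.29139036e-04,  2.00543635e-01,  9.79684401e-01, -7.85397259e-04]), 'wrist_force': array([0.53457467, 0.09761234, 0.02108424]), 'torque': array([-0.03406845,  0.01692724,  0.0120663 ]), 'grasp_force': 0.0, 'opening': 1.0033232865804018} [[-9.19564284e-01  3.92938426e-01 -9.59917602e-04  2.25607949e-01]
 [ 3.92939460e-01  9.19563267e-01 -1.40686941e-03  5.28307658e-01]
 [ 3.29891915e-04 -1.67089636e-03 -9.99998550e-01  2.30396281e-01]
 [ 0.00000000e+00  0.00000000e+00  0.00000000e+00  1.00000000e+00]]
top [[ 0.0122654  -0.99620986  0.08611314  0.3805543 ]
 [-0.99991486 -0.01260334 -0.00338177 -0.01200023]
 [ 0.0044
[... 1484 characters left out ...]
is 0.74 [169.7, 217.0] [0.259 0.215 0.051] 1108
latch 0.48 [223.0, 172.9] [0.48  0.281 0.065] 130
latch_knob 0.48 [222.3, 173.9] [0.488 0.283 0.064] 180
latch_knob 0.17 [255.2, 183.3] [0.543 0.201 0.034] 2744
spare_board 0.8 [235.6, 153.3] [0.633 0.427 0.008] 665
rail_edge 0.75 [252.3, 183.0] [0.543 0.201 0.035] 2709
rail_edge 0.71 [166.6, 216.5] [0.259 0.214 0.05 ] 1109
rail_edge 0.37 [377.2, 255.6] [ 0.553 -0.244  0.011] 1389
[[-5.88556793e-06 -9.65016731e-01 -2.62188309e-01  6.70728728e-02]
 [ 9.99999760e-01 -1.87137106e-04  6.66333569e-04 -1.16471485e-03]
 [-6.92088203e-04 -2.62188242e-01  9.65016501e-01 -1.41642461e-01]
 [ 0.00000000e+00  0.00000000e+00  0.00000000e+00  1.00000000e+00]]
```

View pics/top.png

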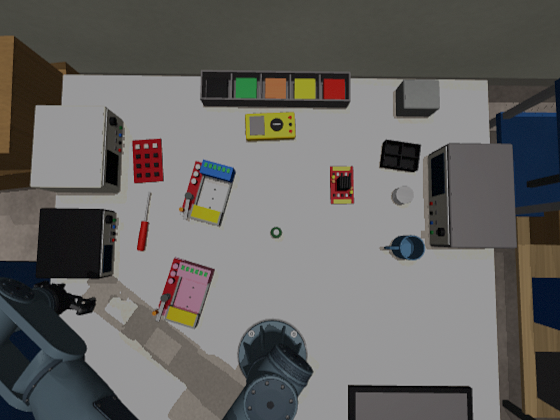

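```bash
python3 -c "
import cv2,numpy as np
a=cv2.imread('pics/top.png'); b=cv2.imread('pics/side.png')
x=cv2.resize(a[130:350,110:310],(400,440),interpolation=cv2.INTER_CUBIC)
y=cv2.resize(a[130:240,300:400],(400,440),interpolation=cv2.INTER_CUBIC)
cv2.imwrite('pics/crop1.png',np.hstack([x,y]))"
```

```text
(no output)
```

View pics/crop1.png

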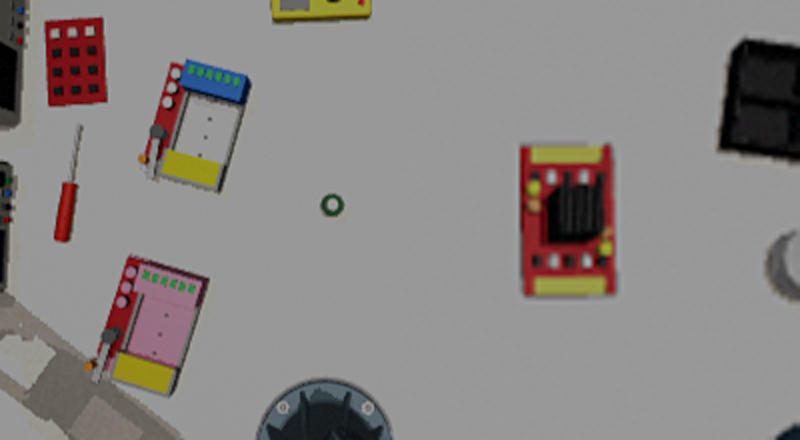

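View pics/side.png

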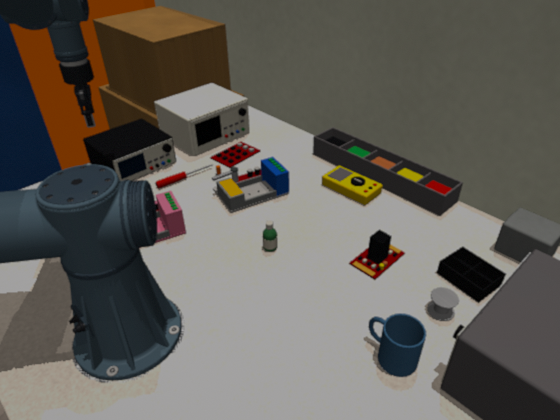

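The real chassis (grey bay, blue housing) is at top-image (211,192). The pink look-alike at (186,293) is not the target. The module with the black heat sink is at (342,184), and the red board at (148,160) has no heat sink, so it is the spare. The latch is open, with its knob near (183,209). Next I'll measure the poses.

```bash
cat > meas.py <<'E'
from h import *
def rect(pts):
    c,s,a=cv2.minAreaRect((pts[:,:2]*1000).astype(np.float32)); return np.round(c,1),np.round(s,1),round(a,1),np.nanmedian(pts[:,2]).round(4),len(pts)
E
python3 - <<'E'
from meas import *
P=np.load("top.npy");p=np.load("top_rgb.npy");h=cv2.cvtColor(p,cv2.COLOR_RGB2HSV)
v,u=np.mgrid[:420,:560]
box=lambda a,b,c,d:(u>=a)&(u<=b)&(v>=c)&(v<=d)
hue=lambda a,b,s=120,vv=60:(h[...,0]>=a)&(h[...,0]<=b)&(h[...,1]>s)&(h[...,2]>vv)
Z=P[...,2]
ch=box(175,245,155,232)
for n,m in dict(yel=ch&hue(22,34)&(Z>.04),blue=ch&hue(95,125,100,40)&(Z>.07),board=box(325,360,160,210)&(Z<.03)&(hue(0,34)|hue(170,180)),
  sink=box(325,362,160,210)&(Z>.06),knob=ch&hue(8,19)).items():
    pts=P[m]; print(n,rect(pts) if len(pts)>3 else len(pts), pts[:,2].min() if len(pts) else '')
    if n in('yel','blue'):
        print(cv2.boxPoints(cv2.minAreaRect((pts[:,:2]*1000).astype(np.float32))).round(0).tolist())
    if n=='knob': print(pts.round(3)[:20])
E
```

```text
yel (array([458.1, 223.4]), array([90.2, 37.9]), 75.5, np.float64(0.0533), 316) 0.046955643948334735
[[428.0, 185.0], [465.0, 175.0], [488.0, 262.0], [451.0, 272.0]]
blue (array([598.1, 186.4]), array([102.2,  44.9]), 75.7, np.float64(0.0821), 356) 0.0711345720211034
[[564.0, 142.0], [607.0, 131.0], [633.0, 230.0], [589.0, 241.0]]
board (array([ 566.2, -231.5]), array([127.1,  78.2]), 2.3, np.float64(0.0067), 566) -0.0013152749030311828
sink (array([ 565. , -231.7]), array([40.2, 34.5]), 0.9, np.float64(0.0752), 146) 0.06093501164521964
knob (array([469.2, 295.6]), array([11.9, 10.1]), 80.1, np.float64(0.0896), 12) 0.083335423583347
[[0.473 0.301 0.086]
 [0.473 0.297 0.09 ]
 [0.473 0.294 0.089]
 [0.473 0.29  0.091]
 [0.473 0.289 0.083]
 [0.469 0.298 0.095]
 [0.469 0.297 0.089]
 [0.469 0.293 0.09 ]
 [0.466 0.296 0.091]
 [0.466 0.293 0.091]
 [0.466 0.29  0.089]
 [0.463 0.291 0.088]]
```

```bash
cat > plan.py <<'E'
from h import *
def pose(xyz_mm,yaw,pitch=0):
    # tool down; tool y along (yaw+90), tool x toward -(yaw dir); pitch>0: module's near end (-x) goes down
    T=np.eye(4); ez=np.array([0,0,1.])
    B=R.from_euler("ZY",[yaw,-pitch],degrees=True).as_matrix() # module axes
    T[:3,:3]=np.c_[-B[:,0],B[:,1],-B[:,2]]; T[:3,3]=np.array(xyz_mm)/1000; return T
def rows(T,G,n,dec=1):
    """n rows from T to G, straight line with even turn"""
    out=[];C=T.copy();r0=R.from_matrix(T[:3,:3]);w=(r0.inv()*R.from_matrix(G[:3,:3])).as_rotvec()
    for i in range(1,n+1):
        W=np.eye(4);W[:3,:3]=(r0*R.from_rotvec(w*i/n)).as_matrix();W[:3,3]=T[:3,3]+(G[:3,3]-T[:3,3])*i/n
        o=np.round(C[:3,:3].T@(W[:3,3]-C[:3,3])*1000,dec)
        a=np.round(np.degrees((R.from_matrix(C[:3,:3]).inv()*R.from_matrix(W[:3,:3])).as_rotvec()),dec)
        out.append((o.tolist(),a.tolist())); C[:3,3]+=C[:3,:3]@o/1000; C[:3,:3]=C[:3,:3]@R.from_rotvec(a,degrees=True).as_matrix()
    return out,C
E
python3 - <<'E'
from plan import *
o,T=obs(); r,C=rows(T,pose([566,-232,230],1.5),15)
for x in r: print(x)
print(C.round(3))
E
```

```text
([-40.8, -37.7, 0.1], [0.0, -0.0, -1.6])
([-39.7, -38.9, 0.1], [0.0, -0.0, -1.7])
([-38.5, -40.0, 0.1], [0.0, -0.0, -1.6])
([-37.4, -41.1, 0.0], [0.0, -0.0, -1.7])
([-36.2, -42.1, 0.1], [0.0, -0.0, -1.6])
([-35.0, -43.2, 0.1], [0.0, -0.0, -1.7])
([-33.7, -44.2, 0.1], [0.0, -0.0, -1.6])
([-32.4, -45.1, 0.1], [0.0, -0.0, -1.6])
([-31.2, -46.0, 0.1], [0.0, -0.0, -1.7])
([-29.8, -46.9, 0.1], [0.0, -0.0, -1.6])
([-28.4, -47.7, 0.0], [0.0, -0.0, -1.7])
([-27.1, -48.5, 0.1], [0.0, -0.0, -1.6])
([-25.6, -49.3, 0.1], [0.0, -0.0, -1.7])
([-24.2, -50.0, 0.1], [0.0, -0.0, -1.6])
([-22.8, -50.7, 0.1], [0.0, -0.0, -1.6])
[[-1.    -0.026 -0.     0.566]
 [-0.026  1.     0.    -0.232]
 [ 0.     0.    -1.     0.23 ]
 [ 0.     0.     0.     1.   ]]
```

Request:
apply_moves --moves '[{"jaw":1,"offset":[-41,-38,0],"rot":[0,0,-1.6]},{"jaw":1,"offset":[-40,-39,0],"rot":[0,0,-1.7]},{"jaw":1,"offset":[-38,-40,0],"rot":[0,0,-1.6]},{"jaw":1,"offset":[-37,-41,0],"rot":[0,0,-1.7]},{"jaw":1,"offset":[-36,-42,0],"rot":[0,0,-1.6]}]'

```text
time_s: 1.32
eef_pos: [0.3391, 0.2737, 0.2316]
eef_rot: [0.0, 0.129, 0.992, 0.0]
wrist_force: [2.7, 0.3, 0.8]
opening: 1.0
grasp_force: 0.0
```

Request:
apply_moves --moves '[{"jaw":1,"offset":[-35,-43,0],"rot":[0,0,-1.7]},{"jaw":1,"offset":[-34,-44,0],"rot":[0,0,-1.6]},{"jaw":1,"offset":[-32,-45,0],"rot":[0,0,-1.6]},{"jaw":1,"offset":[-31,-46,0],"rot":[0,0,-1.7]},{"jaw":1,"offset":[-30,-47,0],"rot":[0,0,-1.6]}]'

```text
time_s: 1.95
eef_pos: [0.4526, 0.0201, 0.2317]
eef_rot: [0.001, 0.058, 0.998, -0.0]
wrist_force: [0.8, 0.7, 1.0]
opening: 0.995
grasp_force: 0.0
```

Request:
apply_moves --moves '[{"jaw":1,"offset":[-28,-48,0],"rot":[0,0,-1.7]},{"jaw":1,"offset":[-27,-48,0],"rot":[0,0,-1.6]},{"jaw":1,"offset":[-26,-49,0],"rot":[0,0,-1.7]},{"jaw":1,"offset":[-24,-50,0],"rot":[0,0,-1.6]},{"jaw":1,"offset":[-23,-51,0],"rot":[0,0,-1.6]}]'

```text
time_s: 2.58
eef_pos: [0.5659, -0.2332, 0.2314]
eef_rot: [0.0, -0.013, 1.0, -0.0]
wrist_force: [0.3, 0.2, 0.5]
opening: 0.997
grasp_force: 0.0
```

Run:
```python
from meas import *; from plan import rows,pose
p,d,P,M,K=cloud("wrist"); save("w1.png",p)
o,T=obs(); print(T.round(3),o["time_s"],o["q"].round(2))
h=cv2.cvtColor(p,cv2.COLOR_RGB2HSV); near=np.hypot(P[...,0]-.566,P[...,1]+.2315)<.095
red=near&(P[...,2]<.03)&(h[...,1]>120)&((h[...,0]<35)|(h[...,0]>170))
s=near&(P[...,2]>.068)&(P[...,2]<.085)
print("board",rect(P[red]),"sink",rect(P[s]))
```

```text
[[-1.    -0.024  0.002  0.567]
 [-0.024  1.    -0.004 -0.24 ]
 [-0.002 -0.004 -1.     0.231]
 [ 0.     0.     0.     1.   ]] 2.625 [-0.59  0.27  1.5  -0.    1.37 -2.19]
board (array([ 566.1, -231.8]), array([128.6,  79.4]), 1.2, np.float64(0.0052), 6745) sink (array([ 566.2, -231.8]), array([40.4, 35.7]), 1.1, np.float64(0.0749), 1342)
```

Request:
apply_moves --moves '[{"jaw":1,"offset":[0,0,20],"rot":[0,0,0]},{"jaw":1,"offset":[0,0,45],"rot":[0,0,0]},{"jaw":1,"offset":[0,0,45],"rot":[0,0,0]},{"jaw":1,"offset":[0,0,30],"rot":[0,0,0]},{"jaw":1,"offset":[0,0,0],"rot":[0,0,0]}]'

```text
time_s: 3.25
eef_pos: [0.5624, -0.2283, 0.0876]
eef_rot: [-0.003, -0.013, 1.0, 0.002]
wrist_force: [0.7, 0.0, 0.1]
opening: 0.996
grasp_force: 0.0
```

Request:
apply_moves --moves '[{"jaw":1,"offset":[0,0,30],"rot":[0,0,0]},{"jaw":1,"offset":[0,0,20],"rot":[0,0,0]},{"jaw":1,"offset":[0,0,8],"rot":[0,0,0]},{"jaw":1,"offset":[0,0,0],"rot":[0,0,0]},{"jaw":1,"offset":[0,0,0],"rot":[0,0,0]}]'

```text
time_s: 3.88
eef_pos: [0.566, -0.2318, 0.0344]
eef_rot: [0.001, -0.013, 1.0, -0.0]
wrist_force: [0.8, -0.9, 1.3]
opening: 1.0
grasp_force: 0.0
```

Run:
```python
from plan import *
o,T=obs(); print(T.round(4),o["dq"].round(3),o["wrist_force"])
```

```text
[[-0.9997 -0.0256  0.0014  0.566 ]
 [-0.0256  0.9997 -0.001  -0.2318]
 [-0.0014 -0.001  -1.      0.0344]
 [ 0.      0.      0.      1.    ]] [ 0.001 -0.003 -0.    -0.    -0.002 -0.   ] [ 0.78132789 -0.86963327  1.30084531]
```

Request:
apply_moves --moves '[{"jaw":0,"offset":[0,0,3],"rot":[0,0,0]},{"jaw":0,"offset":[0,0,0],"rot":[0,0,0]},{"jaw":0,"offset":[0,0,0],"rot":[0,0,0]},{"jaw":0,"offset":[0,0,0],"rot":[0,0,0]},{"jaw":0,"offset":[0,0,0],"rot":[0,0,0]}]'

```text
time_s: 4.5
eef_pos: [0.5654, -0.2315, 0.0306]
eef_rot: [0.0, -0.013, 1.0, -0.0]
wrist_force: [-0.3, 0.5, 1.5]
opening: 0.414
grasp_force: 61.0
```

Request:
apply_moves --moves '[{"jaw":0,"offset":[0,0,-10],"rot":[0,0,0]},{"jaw":0,"offset":[0,0,-30],"rot":[0,0,0]},{"jaw":0,"offset":[0,0,-50],"rot":[0,0,0]},{"jaw":0,"offset":[0,0,-50],"rot":[0,0,0]},{"jaw":0,"offset":[0,0,-30],"rot":[0,0,0]}]'

```text
time_s: 5.12
eef_pos: [0.5658, -0.2318, 0.2035]
eef_rot: [0.001, -0.013, 1.0, -0.001]
wrist_force: [0.3, -0.0, -3.3]
opening: 0.413
grasp_force: 60.5
```

Run:
```python
from plan import *
o,T=obs(); print(T.round(4),o["dq"].round(2),o["grasp_force"])
```

```text
[[-0.9997 -0.0256  0.0025  0.5658]
 [-0.0256  0.9997 -0.0017 -0.2318]
 [-0.0025 -0.0018 -1.      0.2035]
 [ 0.      0.      0.      1.    ]] [-0.   -0.22 -0.18  0.    0.44  0.  ] 60.50845384597778
```

Run:
```python
from meas import *; from plan import *
P=np.load("side.npy");p=np.load("side_rgb.npy");h=cv2.cvtColor(p,cv2.COLOR_RGB2HSV)
near=np.hypot(P[...,0]-.527,P[...,1]-.205)<.13; Z=P[...,2]
hue=lambda a,b,s=120,vv=60:(h[...,0]>=a)&(h[...,0]<=b)&(h[...,1]>s)&(h[...,2]>vv)
print("yel",rect(P[near&hue(22,34)&(abs(Z-.053)<.004)])); print("blue",rect(P[near&hue(95,125)&(abs(Z-.082)<.004)]))
k=P[near&hue(8,19)]; print("knob",k.mean(0),k.min(0),k.max(0))
o,T=obs(); r,C=rows(T,pose([514,208.6,170],-14.5,38),10)
for x in r: print(x)
```

```text
yel (array([462. , 220.7]), array([89.1, 41.5]), 75.5, np.float64(0.0539), 218)
blue (array([601.7, 183.5]), array([100.5,  42.7]), 74.7, np.float64(0.0827), 189)
knob [0.47219194 0.28966018 0.07826515] [0.46519424 0.26653434 0.02645936] [0.51185778 0.29771773 0.09187387]
([4.1, 44.2, 3.3], [0.5, -3.8, 1.5])
([5.4, 44.0, 2.5], [0.5, -3.7, 1.6])
([6.8, 43.9, 1.8], [0.6, -3.8, 1.5])
([8.0, 43.8, 0.8], [0.5, -3.7, 1.6])
([9.2, 43.5, -0.1], [0.5, -3.8, 1.5])
([10.4, 43.2, -1.1], [0.5, -3.8, 1.5])
([11.4, 42.9, -2.2], [0.6, -3.7, 1.6])
([12.3, 42.6, -3.5], [0.5, -3.8, 1.5])
([13.3, 42.2, -4.6], [0.5, -3.7, 1.6])
([14.0, 41.8, -6.0], [0.5, -3.8, 1.5])
```

Request:
apply_moves --moves '[{"jaw":0,"offset":[4,44,3],"rot":[0.5,-3.8,1.5]},{"jaw":0,"offset":[5,44,2],"rot":[0.5,-3.7,1.6]},{"jaw":0,"offset":[7,44,2],"rot":[0.6,-3.8,1.5]},{"jaw":0,"offset":[8,44,1],"rot":[0.5,-3.7,1.6]},{"jaw":0,"offset":[9,44,0],"rot":[0.5,-3.8,1.5]}]'

```text
time_s: 5.75
eef_pos: [0.5389, -0.0092, 0.1842]
eef_rot: [0.164, 0.055, 0.985, -0.02]
wrist_force: [1.0, -0.4, -3.0]
opening: 0.413
grasp_force: 61.1
```

Request:
apply_moves --moves '[{"jaw":0,"offset":[10,43,-1],"rot":[0.5,-3.8,1.5]},{"jaw":0,"offset":[11,43,-2],"rot":[0.6,-3.7,1.6]},{"jaw":0,"offset":[12,43,-3],"rot":[0.5,-3.8,1.5]},{"jaw":0,"offset":[13,42,-5],"rot":[0.5,-3.7,1.6]},{"jaw":0,"offset":[14,42,-6],"rot":[0.5,-3.8,1.5]}]'

```text
time_s: 6.38
eef_pos: [0.5159, 0.1967, 0.1685]
eef_rot: [0.312, 0.117, 0.942, -0.041]
wrist_force: [0.9, -1.4, -3.6]
opening: 0.414
grasp_force: 61.2
```

Request:
apply_moves --moves '[{"jaw":0,"offset":[0,0,0],"rot":[0,0,0]},{"jaw":0,"offset":[0,0,0],"rot":[0,0,0]},{"jaw":0,"offset":[0,0,0],"rot":[0,0,0]},{"jaw":0,"offset":[0,0,0],"rot":[0,0,0]},{"jaw":0,"offset":[0,0,0],"rot":[0,0,0]}]'

```text
time_s: 7.0
eef_pos: [0.5172, 0.1948, 0.1688]
eef_rot: [0.311, 0.117, 0.942, -0.042]
wrist_force: [0.1, 0.7, -3.6]
opening: 0.414
grasp_force: 61.7
```

Run:
```python
from meas import *; from plan import *
p,d,P,M,K=cloud("wrist"); q,_,P2,_,_=cloud("side")
im=np.hstack([cv2.resize(p,(400,300)),cv2.resize(q[60:260,150:400],(400,300))]); save("w2.png",im)
o,T=obs(); print(T.round(4),o["q"].round(2),o["dq"].round(3))
t=R.from_matrix(np.c_[-T[:3,0],T[:3,1],-T[:3,2]]).as_euler("ZYX",degrees=True); print(t)
for n,P,p in(("wrist",P,p),("side",P2,q)):
    h=cv2.cvtColor(p,cv2.COLOR_RGB2HSV)
    near=np.hypot(P[...,0]-.527,P[...,1]-.205)<.13; Z=P[...,2]
    hue=lambda a,b,s=120,vv=60:(h[...,0]>=a)&(h[...,0]<=b)&(h[...,1]>s)&(h[...,2]>vv)
    for nm,m in(("yel",near&hue(22,34)&(abs(Z-.053)<.005)),("blue",near&hue(95,125)&(abs(Z-.082)<.005)),("knob",near&hue(8,19)&(Z>.084)&(Z<.094))):
        if m.sum()>5: print(n,nm,rect(P[m]))
```

```text
[[-0.7792  0.2461  0.5764  0.5171]
 [ 0.1945  0.9692 -0.1509  0.1951]
 [-0.5958 -0.0055 -0.8031  0.1687]
 [ 0.      0.      0.      1.    ]] [ 0.34 -0.03  2.11 -0.63  0.6  -0.54] [ 0.006  0.002  0.001 -0.003 -0.001  0.001]
[-14.01784542 -36.57311243  -0.38891309]
wrist yel (array([468.8, 221.1]), array([90.3, 19.6]), 75.5, np.float64(0.052), 6238)
wrist blue (array([608.4, 235.2]), array([ 5.3, 39.5]), 77.8, np.float64(0.0809), 177)
wrist knob (array([469.9, 295.1]), array([14.3, 13.2]), 73.5, np.float64(0.0887), 1015)
side yel (array([475. , 253.3]), array([17.2, 15.1]), 52.4, np.float64(0.0545), 17)
side blue (array([600.8, 181.7]), array([100.4,  41.9]), 72.9, np.float64(0.0828), 185)
side knob (array([470.4, 290.7]), array([12.3,  7.5]), 71.2, np.float64(0.0893), 11)
```

View pics/w2.png

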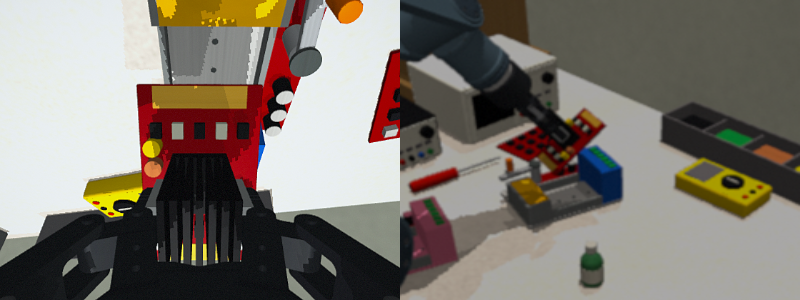

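```bash
cat >> plan.py <<'E'
ORG=np.array([527.9,205.0]); YAW=-14.5; c,s=np.cos(np.radians(YAW)),np.sin(np.radians(YAW)); X=np.array([c,s]);Y=np.array([-s,c])
def mpose(xn,zn,th,y=0):
    t=np.radians(th); x=xn+65.8*0+64.2*np.cos(t)-30.5*np.sin(t); z=zn+64.2*np.sin(t)+30.5*np.cos(t)
    w=ORG+x*X+y*Y; return pose([w[0],w[1],z],YAW,th)
def where(T):
    B=np.c_[-T[:3,0],T[:3,1],-T[:3,2]]; e=R.from_matrix(B).as_euler("ZYX",degrees=True)
    n=T[:3,3]*1000+B@np.array([-64.2,0,-30.5]); q=n[:2]-ORG
    return dict(xn=round(q@X,1),y=round(q@Y,1),zn=round(n[2],1),yaw=round(e[0],2),th=round(-e[1],2),roll=round(e[2],2))
def go(wps):
    o,C=obs(); print(where(C))
    for a,n in wps:
        r,C=rows(C,mpose(*a),n); print(a)
        for x in r: print("  ",x)
E
python3 - <<'E'
from plan import *
go([((-46,50,38),5),((-46,17,38),5)])
E
```

```text
{'xn': np.float64(-41.4), 'y': np.float64(-12.8), 'zn': np.float64(106.0), 'yaw': np.float64(-14.02), 'th': np.float64(36.57), 'roll': np.float64(-0.39)}
(-46, 50, 38)
   ([7.6, 2.5, 8.1], [-0.0, -0.3, 0.1])
   ([7.5, 2.5, 8.1], [-0.0, -0.3, 0.1])
   ([7.7, 2.5, 8.0], [-0.1, -0.3, 0.0])
   ([7.7, 2.5, 8.0], [0.0, -0.2, 0.1])
   ([7.7, 2.5, 8.0], [0.0, -0.3, 0.1])
(-46, 17, 38)
   ([4.1, -0.0, 5.2], [0.0, -0.0, -0.0])
   ([4.0, -0.0, 5.2], [0.0, -0.0, -0.0])
   ([4.1, -0.0, 5.2], [0.0, -0.0, -0.0])
   ([4.0, -0.0, 5.2], [0.0, -0.0, -0.0])
   ([4.1, -0.0, 5.2], [0.0, -0.0, -0.0])
```

Request:
apply_moves --moves '[{"jaw":0,"offset":[7.5,2.5,8],"rot":[0,-0.3,0.1]},{"jaw":0,"offset":[7.5,2.5,8],"rot":[0,-0.3,0.1]},{"jaw":0,"offset":[7.5,2.5,8],"rot":[0,-0.3,0.1]},{"jaw":0,"offset":[7.5,2.5,8],"rot":[0,-0.3,0.1]},{"jaw":0,"offset":[7.5,2.5,8],"rot":[0,-0.3,0.1]}]'

```text
time_s: 7.72
eef_pos: [0.5146, 0.209, 0.1138]
eef_rot: [0.324, 0.12, 0.938, -0.041]
wrist_force: [0.6, -0.0, -3.1]
opening: 0.416
grasp_force: 61.8
```

Request:
apply_moves --moves '[{"jaw":0,"offset":[4,0,5],"rot":[0,0,0]},{"jaw":0,"offset":[4,0,5],"rot":[0,0,0]},{"jaw":0,"offset":[4,0,5],"rot":[0,0,0]},{"jaw":0,"offset":[0,0,0],"rot":[0,0,0]},{"jaw":0,"offset":[0,0,0],"rot":[0,0,0]}]'

```text
time_s: 8.35
eef_pos: [0.5144, 0.209, 0.0951]
eef_rot: [0.324, 0.12, 0.938, -0.041]
wrist_force: [-0.1, -0.6, -3.2]
opening: 0.415
grasp_force: 61.8
```

Run:
```python
from plan import *
go([((-46,17,38),3),((-62,13,38),2),((-70,12,30),3),((-76,12,22),3),((-80,12,15),2),((-82,12,7),2)])
```

```text
{'xn': np.float64(-45.8), 'y': np.float64(0.6), 'zn': np.float64(31.5), 'yaw': np.float64(-14.59), 'th': np.float64(38.09), 'roll': np.float64(-0.0)}
(-46, 17, 38)
   ([3.0, -0.2, 3.8], [-0.0, 0.0, -0.0])
   ([3.0, -0.2, 3.8], [-0.0, 0.1, -0.0])
   ([3.1, -0.1, 3.7], [-0.1, -0.0, -0.1])
(-62, 13, 38)
   ([7.5, -0.0, -3.3], [0.0, -0.0, 0.0])
   ([7.5, -0.0, -3.4], [0.0, -0.0, 0.0])
(-70, 12, 30)
   ([1.1, -0.0, 1.7], [0.0, 2.7, 0.0])
   ([1.0, -0.0, 1.8], [0.0, 2.6, 0.0])
   ([1.0, -0.0, 1.8], [0.0, 2.7, 0.0])
(-76, 12, 22)
   ([0.5, -0.0, 2.1], [0.0, 2.7, 0.0])
   ([0.4, -0.0, 2.1], [0.0, 2.6, 0.0])
   ([0.4, -0.0, 2.1], [0.0, 2.7, 0.0])
(-80, 12, 15)
   ([0.2, -0.0, 3.3], [0.0, 3.5, 0.0])
   ([0.0, -0.0, 3.2], [0.0, 3.5, 0.0])
(-82, 12, 7)
   ([-0.8, -0.0, 4.4], [0.0, 4.0, 0.0])
   ([-1.2, -0.0, 4.3], [0.0, 4.0, 0.0])
```

Very accurate tracking. Continue into the pocket.

Request:
apply_moves --moves '[{"jaw":0,"offset":[3,0,4],"rot":[0,0,0]},{"jaw":0,"offset":[3,0,4],"rot":[0,0,0]},{"jaw":0,"offset":[3,0,3.5],"rot":[0,0,0]},{"jaw":0,"offset":[7.5,0,-3.5],"rot":[0,0,0]},{"jaw":0,"offset":[7.5,0,-3.5],"rot":[0,0,0]}]'

```text
time_s: 8.98
eef_pos: [0.4979, 0.2131, 0.0762]
eef_rot: [0.323, 0.12, 0.938, -0.042]
wrist_force: [1.3, 0.0, -3.4]
opening: 0.41
grasp_force: 61.7
```

Request:
apply_moves --moves '[{"jaw":0,"offset":[1,0,2],"rot":[0,2.7,0]},{"jaw":0,"offset":[1,0,2],"rot":[0,2.7,0]},{"jaw":0,"offset":[1,0,2],"rot":[0,2.7,0]},{"jaw":0,"offset":[0,0,0],"rot":[0,0,0]},{"jaw":0,"offset":[0,0,0],"rot":[0,0,0]}]'

```text
time_s: 9.6
eef_pos: [0.499, 0.2127, 0.0696]
eef_rot: [0.257, 0.123, 0.958, -0.033]
wrist_force: [-0.8, 0.3, -3.0]
opening: 0.415
grasp_force: 61.7
```

Run:
```python
from plan import *
go([((-76,12,22),3),((-80,12,15),2),((-82,12,7),3),((-84,12,0),2)])
q,_,P2,_,_=cloud("side"); save("s3.png",cv2.resize(q[90:240,180:340],(640,600)))
```

```text
{'xn': np.float64(-70.2), 'y': np.float64(0.2), 'zn': np.float64(11.1), 'yaw': np.float64(-14.57), 'th': np.float64(29.99), 'roll': np.float64(-0.06)}
(-76, 12, 22)
   ([0.3, -0.1, 1.9], [-0.0, 2.7, -0.0])
   ([0.2, -0.0, 1.8], [-0.1, 2.6, -0.0])
   ([0.2, -0.1, 1.9], [0.0, 2.7, -0.1])
(-80, 12, 15)
   ([0.2, -0.0, 3.3], [0.0, 3.5, 0.0])
   ([0.1, -0.0, 3.3], [0.0, 3.5, 0.0])
(-82, 12, 7)
   ([-0.6, -0.0, 2.9], [0.0, 2.7, 0.0])
   ([-0.7, -0.0, 2.9], [0.0, 2.6, 0.0])
   ([-0.8, -0.0, 2.8], [0.0, 2.7, 0.0])
(-84, 12, 0)
   ([-0.6, -0.0, 3.9], [0.0, 3.5, 0.0])
   ([-0.9, -0.0, 3.9], [0.0, 3.5, 0.0])
```

View pics/s3.png

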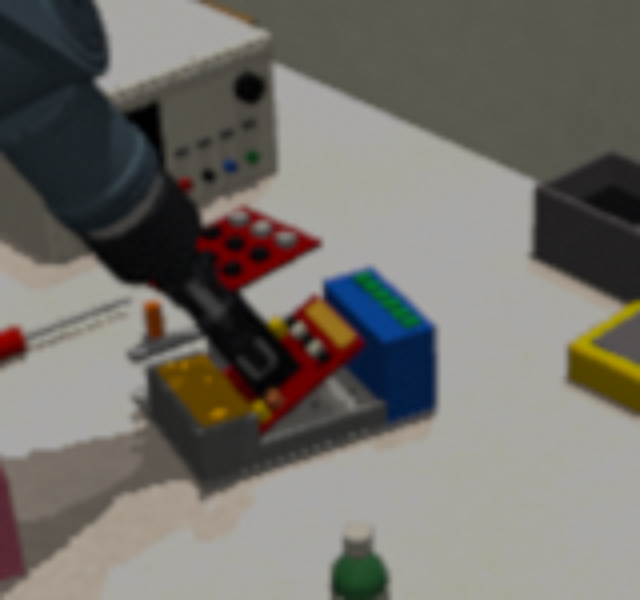

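The picture shows the near end under the rail at about (255,410) and the far end beside the housing at about (355,340), with no contact forces. Next I'll lay it flat.

Request:
apply_moves --moves '[{"jaw":0,"offset":[0,0,2],"rot":[0,2.7,0]},{"jaw":0,"offset":[0,0,2],"rot":[0,2.7,0]},{"jaw":0,"offset":[0.5,0,2],"rot":[0,2.6,0]},{"jaw":0,"offset":[0,0,3],"rot":[0,3.5,0]},{"jaw":0,"offset":[0,0,3],"rot":[0,3.5,0]}]'

```text
time_s: 10.28
eef_pos: [0.5032, 0.2117, 0.0583]
eef_rot: [0.128, 0.126, 0.984, -0.017]
wrist_force: [-0.2, -0.3, -3.0]
opening: 0.413
grasp_force: 61.6
```

Request:
apply_moves --moves '[{"jaw":0,"offset":[-0.5,0,3],"rot":[0,2.7,0]},{"jaw":0,"offset":[-0.5,0,3],"rot":[0,2.7,0]},{"jaw":0,"offset":[-1,0,3],"rot":[0,2.6,0]},{"jaw":0,"offset":[0,0,0],"rot":[0,0,0]},{"jaw":0,"offset":[0,0,0],"rot":[0,0,0]}]'

```text
time_s: 10.9
eef_pos: [0.507, 0.2106, 0.05]
eef_rot: [0.06, 0.127, 0.99, -0.008]
wrist_force: [-0.8, -0.2, -3.7]
opening: 0.417
grasp_force: 61.6
```

Run:
```python
from plan import *
go([((-84,12,0),2),((-84,8,0),2)])
```

```text
{'xn': np.float64(-81.7), 'y': np.float64(0.3), 'zn': np.float64(11.9), 'yaw': np.float64(-14.58), 'th': np.float64(6.99), 'roll': np.float64(-0.07)}
(-84, 12, 0)
   ([-0.5, -0.1, 3.8], [-0.0, 3.5, -0.0])
   ([-0.7, -0.1, 3.8], [-0.1, 3.5, -0.1])
(-84, 8, 0)
   ([0.0, -0.0, 2.0], [0.0, -0.0, 0.0])
   ([0.0, -0.0, 2.0], [0.0, -0.0, 0.0])
```

Request:
apply_moves --moves '[{"jaw":0,"offset":[-0.5,0,4],"rot":[0,3.5,0]},{"jaw":0,"offset":[-0.5,0,3.5],"rot":[0,3.5,0]},{"jaw":0,"offset":[0,0,2],"rot":[0,0,0]},{"jaw":0,"offset":[0,0,1],"rot":[0,0,0]},{"jaw":0,"offset":[0,0,0],"rot":[0,0,0]}]'

```text
time_s: 11.52
eef_pos: [0.5085, 0.2104, 0.0397]
eef_rot: [-0.0, 0.127, 0.992, -0.0]
wrist_force: [0.6, -0.4, -3.4]
opening: 0.411
grasp_force: 61.6
```

Run:
```python
from plan import *
go([((-84,8,0),2)])
```

```text
{'xn': np.float64(-84.4), 'y': np.float64(0.4), 'zn': np.float64(9.3), 'yaw': np.float64(-14.56), 'th': np.float64(-0.02), 'roll': np.float64(-0.04)}
(-84, 8, 0)
   ([-0.2, -0.2, 0.6], [-0.0, -0.0, -0.0])
   ([-0.2, -0.2, 0.6], [-0.0, -0.0, -0.1])
```

Request:
apply_moves --moves '[{"jaw":0,"offset":[0,0,1],"rot":[0,0,0]},{"jaw":0,"offset":[0,0,0.5],"rot":[0,0,0]},{"jaw":0,"offset":[-3,0,0],"rot":[0,0,0]},{"jaw":0,"offset":[-3,0,0],"rot":[0,0,0]},{"jaw":0,"offset":[-3,0,0],"rot":[0,0,0]}]'

```text
time_s: 12.15
eef_pos: [0.5182, 0.208, 0.0386]
eef_rot: [-0.0, 0.127, 0.992, -0.0]
wrist_force: [-2.8, 1.0, 0.4]
opening: 0.411
grasp_force: 61.9
```

Request:
apply_moves --moves '[{"jaw":0,"offset":[-3,0,0],"rot":[0,0,0]},{"jaw":0,"offset":[-2,0,0],"rot":[0,0,0]},{"jaw":0,"offset":[-2,0,0],"rot":[0,0,0]},{"jaw":0,"offset":[0,0,0],"rot":[0,0,0]},{"jaw":0,"offset":[0,0,0],"rot":[0,0,0]}]'

```text
time_s: 12.78
eef_pos: [0.5251, 0.2062, 0.0386]
eef_rot: [0.0, 0.127, 0.992, -0.0]
wrist_force: [0.4, 0.6, -0.4]
opening: 0.414
grasp_force: 62.2
```

Run:
```python
from plan import *
go([]); print(obs()[0]["wrist_force"])
```

```text
{'xn': np.float64(-67.2), 'y': np.float64(0.6), 'zn': np.float64(8.0), 'yaw': np.float64(-14.59), 'th': np.float64(0.02), 'roll': np.float64(-0.0)}
[ 0.37643769  0.63106951 -0.38198794]
```

Request:
apply_moves --moves '[{"jaw":0,"offset":[-1,0,0],"rot":[0,0,0]},{"jaw":0,"offset":[-1,0,0],"rot":[0,0,0]},{"jaw":0,"offset":[-0.5,0,0],"rot":[0,0,0]},{"jaw":0,"offset":[0,0,0],"rot":[0,0,0]},{"jaw":0,"offset":[0,0,0],"rot":[0,0,0]}]'

```text
time_s: 13.4
eef_pos: [0.5258, 0.206, 0.0386]
eef_rot: [-0.002, 0.127, 0.992, -0.0]
wrist_force: [-9.5, 1.4, 8.1]
opening: 0.418
grasp_force: 63.2
```

Request:
apply_moves --moves '[{"jaw":0,"offset":[-1,0,0],"rot":[0,0,0]},{"jaw":0,"offset":[-1,0,0],"rot":[0,0,0]},{"jaw":0,"offset":[0,0,0],"rot":[0,0,0]},{"jaw":0,"offset":[0,0,0],"rot":[0,0,0]},{"jaw":0,"offset":[0,0,0],"rot":[0,0,0]}]'

```text
time_s: 14.02
eef_pos: [0.5259, 0.2059, 0.0387]
eef_rot: [-0.003, 0.127, 0.992, -0.0]
wrist_force: [-16.4, 2.3, 16.5]
opening: 0.418
grasp_force: 64.2
```

Run:
```python
from plan import *
go([]); print(obs()[0]["wrist_force"])
```

```text
{'xn': np.float64(-66.5), 'y': np.float64(0.3), 'zn': np.float64(8.7), 'yaw': np.float64(-14.54), 'th': np.float64(-0.38), 'roll': np.float64(-0.09)}
[-16.39403115   2.28095347  16.51109442]
```

Request:
apply_moves --moves '[{"jaw":0.7,"offset":[0,0,0],"rot":[0,0,0]},{"jaw":0.7,"offset":[0,0,0],"rot":[0,0,0]},{"jaw":0.7,"offset":[0,0,0],"rot":[0,0,0]},{"jaw":0.7,"offset":[0,0,-10],"rot":[0,0,0]},{"jaw":0.7,"offset":[0,0,-20],"rot":[0,0,0]}]'

```text
time_s: 14.65
eef_pos: [0.5285, 0.2049, 0.0684]
eef_rot: [-0.001, 0.127, 0.992, -0.0]
wrist_force: [0.3, -0.1, 0.1]
opening: 0.702
grasp_force: 0.0
```

Request:
apply_moves --moves '[{"jaw":0.7,"offset":[10,0,-40],"rot":[0,0,0]},{"jaw":0.3,"offset":[20,0,-50],"rot":[0,0,0]},{"jaw":0,"offset":[20,15,-50],"rot":[0,0,0]},{"jaw":0,"offset":[10,15,0],"rot":[0,0,0]},{"jaw":0,"offset":[0,0,0],"rot":[0,0,0]}]'

```text
time_s: 15.28
eef_pos: [0.4782, 0.2501, 0.2087]
eef_rot: [0.0, 0.126, 0.992, 0.0]
wrist_force: [0.2, -0.9, 1.0]
opening: -0.0
grasp_force: 0.0
```

Request:
apply_moves --moves '[{"jaw":0,"offset":[0,0,0],"rot":[0,0,0]},{"jaw":0,"offset":[0,0,0],"rot":[0,0,0]},{"jaw":0,"offset":[0,0,0],"rot":[0,0,0]},{"jaw":0,"offset":[0,0,0],"rot":[0,0,0]},{"jaw":0,"offset":[0,0,0],"rot":[0,0,0]}]'

```text
time_s: 15.9
eef_pos: [0.4787, 0.2492, 0.2083]
eef_rot: [-0.0, 0.127, 0.992, -0.0]
wrist_force: [-0.0, 1.1, 0.2]
opening: -0.001
grasp_force: 0.0
```

Run:
```python
from meas import *; from plan import *
p,d,P,M,K=cloud("wrist"); save("w4.png",p); o,T=obs(); print(T.round(4))
h=cv2.cvtColor(p,cv2.COLOR_RGB2HSV); Z=P[...,2]
near=np.hypot(P[...,0]-.527,P[...,1]-.205)<.14
hue=lambda a,b,s=120,vv=60:(h[...,0]>=a)&(h[...,0]<=b)&(h[...,1]>s)&(h[...,2]>vv)
C=np.dstack([(P[...,:2]*1000-ORG)@X,(P[...,:2]*1000-ORG)@Y,Z*1000])
for nm,m in(("yel",near&hue(22,34)&(abs(Z-.053)<.004)),("blue",near&hue(95,125)&(abs(Z-.082)<.004)),("knob",near&hue(8,19)&(Z>.084)&(Z<.094)),
  ("sink",near&(abs(Z-.084)<.004)&(h[...,2]<60)&(abs(C[...,1])<25)&(abs(C[...,0])<40))):
    if m.sum()>5: print(nm,rect(C[m]/1000), np.percentile(C[m],[1,99],axis=0).round(1).tolist())
```

```text
[[-9.677e-01  2.521e-01 -6.000e-04  4.787e-01]
 [ 2.521e-01  9.677e-01 -2.000e-04  2.492e-01]
 [ 6.000e-04 -3.000e-04 -1.000e+00  2.084e-01]
 [ 0.000e+00  0.000e+00  0.000e+00  1.000e+00]]
yel (array([-72.1,   0.8]), array([90.3, 39.2]), 89.9, np.float64(0.052), 4570) [[-91.0, -43.2, 50.4], [-52.8, 44.9, 53.6]]
blue (array([83.7, 29. ]), array([24.6, 11.4]), 0.2, np.float64(0.081), 194) [[72.1, 23.4, 79.4], [96.0, 34.8, 82.5]]
knob (array([-78.9,  72.5]), array([13.7, 12.8]), 45.8, np.float64(0.0889), 283) [[-85.6, 66.4, 84.3], [-72.9, 79.0, 90.5]]
sink (array([-1.3, -0.8]), array([40.8, 35.9]), 0.2, np.float64(0.0828), 913) [[-21.4, -18.4, 80.2], [18.3, 15.6, 84.4]]
```

View pics/w4.png

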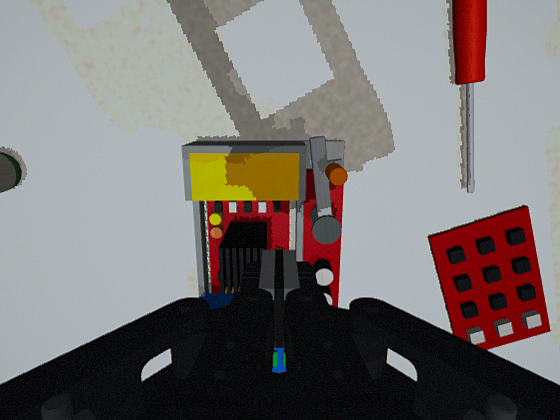

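```bash
cat >> plan.py <<'E'
def kpose(phi,D,z):
    f=np.radians(phi); r=np.array([np.cos(f),np.sin(f)]); t=np.array([-r[1],r[0]])
    q=np.array([-30,68])+49.1*r-D*t; w=ORG+q[0]*X+q[1]*Y; return pose([w[0],w[1],z],YAW+phi-180)
def gok(wps):
    o,C=obs(); print(C[:3,3].round(4),o["q"][5].round(2))
    for a,n in wps:
        r,C=rows(C,kpose(*a),n); print(a)
        for x in r: print("  ",x)
E
python3 - <<'E'
from plan import *
gok([((174.7,30,130),3),((174.7,30,68),2),((176,24,68),2)]+[((176+i*82/13,22,68),1) for i in range(1,14)])
E
```

```text
[0.4787 0.2492 0.2084] -1.06
(174.7, 30, 130)
   ([5.8, 24.0, 26.1], [-0.0, -0.0, 1.7])
   ([6.6, 23.8, 26.1], [-0.0, -0.0, 1.8])
   ([7.2, 23.6, 26.2], [-0.0, -0.0, 1.7])
(174.7, 30, 68)
   ([0.0, -0.0, 31.0], [-0.0, -0.0, -0.0])
   ([0.0, -0.0, 31.0], [-0.0, -0.0, -0.0])
(176, 24, 68)
   ([0.3, -3.6, -0.0], [-0.0, -0.0, -0.7])
   ([0.3, -3.5, -0.0], [-0.0, -0.0, -0.6])
(182.30769230769232, 22, 68)
   ([2.1, -7.6, -0.0], [-0.0, -0.0, -6.3])
(188.6153846153846, 22, 68)
   ([2.1, -5.5, -0.0], [-0.0, -0.0, -6.3])
(194.92307692307693, 22, 68)
   ([2.1, -5.5, -0.0], [-0.0, -0.0, -6.3])
(201.23076923076923, 22, 68)
   ([2.2, -5.5, -0.0], [-0.0, -0.0, -6.3])
(207.53846153846155, 22, 68)
   ([2.1, -5.6, -0.0], [-0.0, -0.0, -6.3])
(213.84615384615384, 22, 68)
   ([2.1, -5.5, -0.0], [0.0, -0.0, -6.3])
(220.15384615384616, 22, 68)
   ([2.1, -5.5, -0.0], [0.0, -0.0, -6.4])
(226.46153846153845, 22, 68)
   ([2.1, -5.6, -0.0], [0.0, -0.0, -6.3])
(232.76923076923077, 22, 68)
   ([2.2, -5.5, -0.0], [0.0, -0.0, -6.3])
(239.0769230769231, 22, 68)
   ([2.1, -5.5, -0.0], [0.0, -0.0, -6.3])
(245.3846153846154, 22, 68)
   ([2.1, -5.5, -0.0], [0.0, -0.0, -6.3])
(251.69230769230768, 22, 68)
   ([2.1, -5.6, -0.0], [0.0, -0.0, -6.3])
(258.0, 22, 68)
   ([2.1, -5.5, -0.0], [0.0, -0.0, -6.3])
```

Request:
apply_moves --moves '[{"jaw":0,"offset":[6,24,26],"rot":[0,0,1.7]},{"jaw":0,"offset":[6.5,24,26],"rot":[0,0,1.8]},{"jaw":0,"offset":[7,23.5,26],"rot":[0,0,1.7]},{"jaw":0,"offset":[0,0,31],"rot":[0,0,0]},{"jaw":0,"offset":[0,0,31],"rot":[0,0,0]}]'

```text
time_s: 16.58
eef_pos: [0.4799, 0.3239, 0.0676]
eef_rot: [-0.0, 0.171, 0.985, 0.0]
wrist_force: [-0.4, 0.3, 0.3]
opening: 0.003
grasp_force: 0.0
```

Request:
apply_moves --moves '[{"jaw":0,"offset":[0,-3.5,0],"rot":[0,0,-0.7]},{"jaw":0,"offset":[0,-3.5,0],"rot":[0,0,-0.6]},{"jaw":0,"offset":[2,-7.5,0],"rot":[0,0,-6.3]},{"jaw":0,"offset":[2,-5.5,0],"rot":[0,0,-6.3]},{"jaw":0,"offset":[2,-5.5,0],"rot":[0,0,-6.3]}]'

```text
time_s: 17.2
eef_pos: [0.4689, 0.3004, 0.0706]
eef_rot: [0.001, -0.005, 1.0, 0.001]
wrist_force: [-0.2, 1.4, -0.3]
opening: 0.001
grasp_force: 0.5
```

Run:
```python
from meas import *; from plan import *
gok([((194.9,22,68),1)])
p,d,P,M,K=cloud("wrist"); save("w5.png",p)
h=cv2.cvtColor(p,cv2.COLOR_RGB2HSV);Z=P[...,2]
m=(h[...,0]>=8)&(h[...,0]<=19)&(h[...,1]>120)&(Z>.084)&(Z<.094); q=(P[m][:,:2]*1000-ORG)@np.c_[X,Y]
q=q[np.hypot(*(q-[-70,60]).T)<60]; print(len(q),(q.min(0)+q.max(0))/2)
```

```text
[0.4689 0.3004 0.0706] -1.23
(194.9, 22, 68)
   ([2.3, -0.4, 2.6], [0.1, 0.2, 0.2])
943 [-81.69483888  62.36430511]
```

View pics/w5.png

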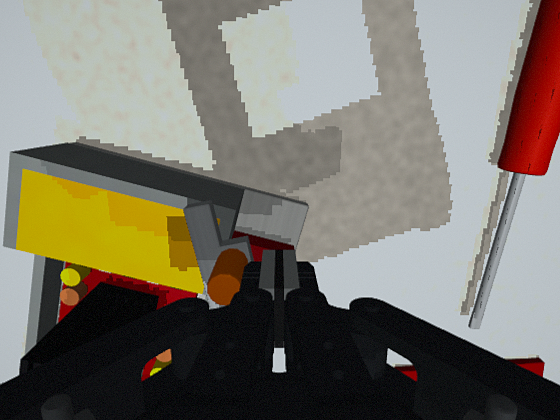

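Request:
apply_moves --moves '[{"jaw":0,"offset":[3,-6.5,1],"rot":[0,0,-6.3]},{"jaw":0,"offset":[2.5,-6,1],"rot":[0,0,-6.3]},{"jaw":0,"offset":[2.5,-6,0],"rot":[0,0,-6.3]},{"jaw":0,"offset":[2,-6,0],"rot":[0,0,-6.3]},{"jaw":0,"offset":[2,-5.5,0],"rot":[0,0,-6.3]}]'

```text
time_s: 17.88
eef_pos: [0.4639, 0.2691, 0.0684]
eef_rot: [0.001, -0.276, 0.961, 0.0]
wrist_force: [0.1, 1.3, -0.6]
opening: -0.001
grasp_force: 0.5
```

Run:
```python
from plan import *
gok([((226.5+i*6.3,19-i*.6,68),1) for i in range(1,6)])
```

```text
[0.4639 0.2691 0.0684] -1.83
(232.8, 18.4, 68)
   ([1.8, -6.8, 0.4], [-0.0, 0.2, -6.3])
(239.1, 17.8, 68)
   ([1.6, -6.1, -0.0], [-0.0, -0.0, -6.3])
(245.4, 17.2, 68)
   ([1.6, -6.1, 0.0], [-0.0, -0.0, -6.3])
(251.7, 16.6, 68)
   ([1.6, -6.1, 0.0], [-0.0, -0.0, -6.3])
(258.0, 16.0, 68)
   ([1.4, -6.0, 0.0], [-0.0, -0.0, -6.3])
```

Request:
apply_moves --moves '[{"jaw":0,"offset":[2,-7,0],"rot":[0,0,-6.3]},{"jaw":0,"offset":[1.5,-6,0],"rot":[0,0,-6.3]},{"jaw":0,"offset":[1.5,-6,0],"rot":[0,0,-6.3]},{"jaw":0,"offset":[1.5,-6,0],"rot":[0,0,-6.3]},{"jaw":0,"offset":[1.5,-6,0],"rot":[0,0,-6.3]}]'

```text
time_s: 18.5
eef_pos: [0.477, 0.2424, 0.0679]
eef_rot: [-0.001, -0.526, 0.85, 0.002]
wrist_force: [-16.1, 13.5, 11.5]
opening: 0.002
grasp_force: 10.4
```

Request:
apply_moves --moves '[{"jaw":0,"offset":[0,-1,0],"rot":[0,0,0]},{"jaw":0,"offset":[0,-1,0],"rot":[0,0,0]},{"jaw":0,"offset":[0,0,0],"rot":[0,0,0]},{"jaw":0,"offset":[0,0,0],"rot":[0,0,0]},{"jaw":0,"offset":[0,0,0],"rot":[0,0,0]}]'

```text
time_s: 19.12
eef_pos: [0.4769, 0.2426, 0.068]
eef_rot: [-0.002, -0.525, 0.851, 0.003]
wrist_force: [-14.8, 8.5, 10.7]
opening: -0.005
grasp_force: 8.9
```

```bash
cat > knob.py <<'E'
from meas import *; from plan import *
gok([((258,14.5,68),1)])
for n in("wrist","side"):
    p,d,P,M,K=cloud(n)
    h=cv2.cvtColor(p,cv2.COLOR_RGB2HSV);Z=P[...,2]
    m=(h[...,0]>=8)&(h[...,0]<=19)&(h[...,1]>120)&(Z>.084)&(Z<.094); q=(P[m][:,:2]*1000-ORG)@np.c_[X,Y]
    q=q[np.hypot(*(q-[-45,25]).T)<35]
    if len(q): k=(q.min(0)+q.max(0))/2; print(n,len(q),k,np.degrees(np.arctan2(k[1]-68,k[0]+30))%360)
E
python3 knob.py
```

```text
[0.4769 0.2426 0.068 ] -2.43
(258, 14.5, 68)
   ([-0.3, -4.4, -0.1], [0.4, 0.0, -0.2])
wrist 682 [-48.04807662  17.6069193 ] 250.2952217784271
side 15 [-39.82458163  16.22962276] 259.2546271895693
```

Run:
```python
from meas import *
p,d,P,M,K=cloud("wrist"); q=cloud("side")[0]
save("w6.png",np.hstack([cv2.resize(p,(420,315)),cv2.resize(q[110:230,190:330],(368,315))]))
```

```text
(no output)
```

View pics/w6.png

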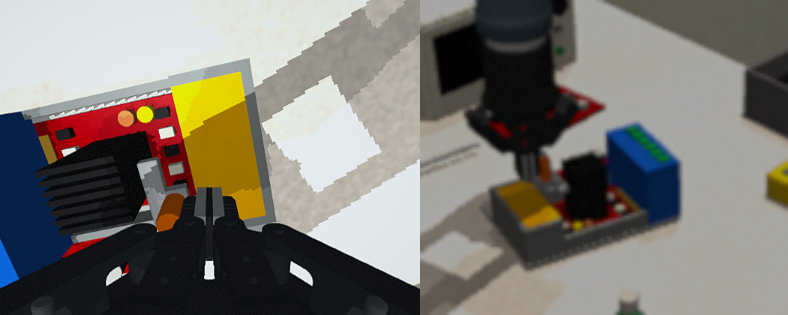

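Run:
```python
from meas import *; from plan import *
p,d,P,M,K=cloud("wrist"); h=cv2.cvtColor(p,cv2.COLOR_RGB2HSV)
C=np.dstack([(P[...,:2]*1000-ORG)@X,(P[...,:2]*1000-ORG)@Y,P[...,2]*1000])
arm=(abs(C[...,2]-62)<3.5)&(h[...,1]<60)&(C[...,0]>-60)&(C[...,0]<-10)&(C[...,1]<60)&(C[...,1]>-30)
a=C[arm]; print("arm",rect(a/1000))
for y in range(-12,40,6):
    s=a[abs(a[:,1]-y)<3]; 
    if len(s)>5: print(y,len(s),np.percentile(s[:,0],[2,98]).round(1))
sk=(abs(C[...,2]-84)<4)&(h[...,2]<70)&(abs(C[...,1])<25)&(abs(C[...,0])<40); s=C[sk]; print("sink",rect(s/1000),np.percentile(s,[1,99],axis=0).round(1).tolist())
bd=(C[...,2]<24)&(C[...,2]>11)&(abs(C[...,1])<42)&(C[...,0]>-70)&(C[...,0]<-22)
print("board y",np.percentile(C[bd],[1,99],axis=0).round(1).tolist())
```

```text
arm (array([-31.1,   5.6]), array([28.6, 57.3]), 14.2, np.float64(0.0619), 2300)
-12 20 [-21.1 -16.6]
-6 345 [-35.5 -19.8]
0 407 [-35.6 -20.2]
6 403 [-35.7 -19.2]
12 579 [-47.3 -20.9]
18 331 [-47.6 -24. ]
24 140 [-30.2 -24. ]
30 39 [-26.2 -23.7]
36 6 [-24.7 -23.9]
sink (array([-0.8, -0.7]), array([36.7, 41.2]), 90.0, np.float64(0.0829), 7730) [[-20.9, -18.8, 80.1], [18.7, 16.9, 84.4]]
board y [[-46.4, -40.2, 11.6], [-22.4, 35.2, 20.6]]
```

Request:
apply_moves --moves '[{"jaw":0,"offset":[0,4,0],"rot":[0,0,0]},{"jaw":0,"offset":[0,10,0],"rot":[0,0,0]},{"jaw":0,"offset":[0,4,-10],"rot":[0,0,0]},{"jaw":0,"offset":[0,5,-50],"rot":[0,0,0]},{"jaw":0,"offset":[0,5,-60],"rot":[0,0,0]}]'

```text
time_s: 20.0
eef_pos: [0.4541, 0.2526, 0.1877]
eef_rot: [-0.001, -0.525, 0.851, 0.0]
wrist_force: [1.4, -0.1, 0.2]
opening: -0.001
grasp_force: 0.0
```

Request:
apply_moves --moves '[{"jaw":0,"offset":[-10,10,-30],"rot":[0,0,0]},{"jaw":0,"offset":[0,10,-20],"rot":[0,0,0]},{"jaw":0,"offset":[0,0,0],"rot":[0,0,0]},{"jaw":0,"offset":[0,0,0],"rot":[0,0,0]},{"jaw":0,"offset":[0,0,0],"rot":[0,0,0]}]'

```text
time_s: 20.62
eef_pos: [0.4412, 0.2704, 0.2352]
eef_rot: [-0.001, -0.525, 0.851, 0.0]
wrist_force: [0.0, -0.2, -0.3]
opening: 0.0
grasp_force: 0.0
```

Run:
```python
from meas import *; from plan import *
p,d,P,M,K=cloud("wrist"); q=cloud("side")[0]
save("w7.png",np.hstack([cv2.resize(p,(420,315)),cv2.resize(q[110:230,190:330],(368,315))]))
h=cv2.cvtColor(p,cv2.COLOR_RGB2HSV)
C=np.dstack([(P[...,:2]*1000-ORG)@X,(P[...,:2]*1000-ORG)@Y,P[...,2]*1000])
hue=(h[...,0]>=8)&(h[...,0]<=19)&(h[...,1]>120)
k=C[hue&(C[...,2]>84)&(C[...,2]<94)&(abs(C[...,0]+40)<30)]
if len(k): k=(k.min(0)+k.max(0))/2; print("knob",k,np.degrees(np.arctan2(k[1]-68,k[0]+30))%360, "want 258.2")
s=C[(abs(C[...,2]-84)<4)&(h[...,2]<70)&(abs(C[...,1])<25)&(abs(C[...,0])<40)]; print("sink",rect(s/1000))
```

```text
knob [-40.28317325  20.45353371  87.80591763] 257.79624315196247 want 258.2
sink (array([-1.1, -0.8]), array([40.9, 36.1]), 0.4, np.float64(0.083), 1423)
```

View pics/w7.png

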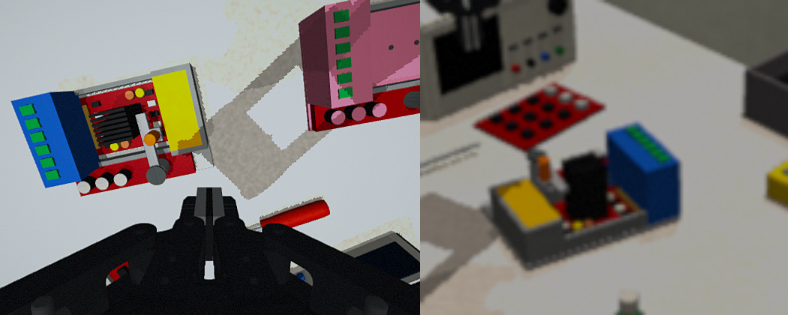

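The module is home: the heat sink's centre is at chassis x -1.1. The latch is closed, with its knob at (-40,20), seen at (150,138) in the wrist view, and the robot is clear. I'll hand in.

```bash
python3 -c "
from bench import ctrl
print(ctrl.hand_in())"
```

```text
the job is handed in; nothing more can be done
None
```

The module is fully home in the chassis, the latch arm is closed in front of the heat sink, the robot is touching nothing, and the job was handed in at about 20.7 s of the 61 s allowed.

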